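# Index the hub fixture to its next hole

## Task

On the hub checking fixture, press the plunger's dished cup in and, while it is in, push the turntable clockwise (seen from above) out of its present hole; carry on turning to the very next hole, so that the plunger springs fully back out and locks the turntable there, then take the hand clear. Use the fingertips only: do not lift the wheel hub off the turntable, do not turn backwards or past the next hole, and leave the other things on the bench where they are.

Things in the scene. Friction and masses are not known exactly. Their poses are not given: they have to be found in the camera images.
- base: the fixture's fixed grey round base with a steel index plate (234 diameter, its top 60 above the bench) that has six 16 holes, 60 degrees apart, on a 100 radius; they show as dark spots. Bolted down, it stands at varying yaw. Origin: centre of its underside, on the turning axis. At the start the plunger is on its -x side; on its +x side a thin gauge post, 185 high, 180 from the axis, carries an arm at height 165 that reaches inwards over the hub
- table_centre (a point): the centre of the turntable's top face, on the vertical turning axis, 80 above the bench. The turntable is a steel disc, 168 diameter, 16 thick, with one lug (34 wide, top 79 above the bench) that sticks out to a radius of 139 and carries the plunger. It turns freely with slight friction (about 0.15 N m) once the plunger is in, and stops where it is left
- cup (a point): the plunger's black dished cup, standing on the lug 127 from the turning axis; this point is the centre of the cup's inner floor, 118 above the bench when the plunger is fully out. The cup is 62 across outside, 54 inside, and its rim stands 9 above the floor. It is pressed straight down. Its foot passes round the edge of the index plate and holds a pin from below in a hole of the index plate. The point moves with the turntable and with the plunger
- plunger (a joint): how far the plunger is pressed in (m): 0 fully out (pin locked in a hole), 0.014 fully in. The spring takes about 4 N to start and 8 N fully in. The pin is clear of its hole from 0.010 on. Between holes the pin slides along under the index plate, which keeps the plunger at about 0.010 without being held; at a hole it springs out by itself if nothing presses on it
- turntable (a joint): angle of the turntable (rad), positive clockwise seen from above: 0 in the starting hole, 1.047 in the next hole clockwise; about 0.02 of play either way when locked
- hub: dark steel wheel hub with five upright studs: flange 124 diameter, 12 thick; barrel 68 diameter, 42 high overall; studs 12 thick with tops 38 above its underside. It lies loose on the turntable over a central spigot (36 diameter, 22 high), 0.8 kg. Origin: centre of its underside. It rides round with the turntable and must not be lifted off
- bearing: loose ball bearing ring lying on the bench beside the fixture: outside diameter 52, bore 24, 16 high. A bystander. Origin: centre of its underside
- socket: loose steel wrench socket standing on the bench beside the fixture: 30 diameter, 48 high. A bystander. Origin: centre of its underside
- mug: blue mug, 80 across, 90 high. A bystander. Origin: centre of its underside
- flask: steel flask, 72 diameter, 230 high. A bystander. Origin: centre of its underside
- wrench: steel wrench, 180 long, lying along its x. A bystander. Origin: centre of its underside
- screwdriver: screwdriver, 180 long, lying along its x. A bystander. Origin: centre of its underside
- jar: amber jar with white cap, 60 diameter, 85 high. A bystander. Origin: centre of its underside
Things that resemble listed ones, but are neither listed nor needed, are in the scene too. What is shaped like the hub but blue or pink is not meant.

How it is judged (in metres and radians):
On the way, in this order (a step that is already met when the one before it is completed fails the run):
1. the plunger is pressed in far enough to free the turntable, which is still at its starting hole (value of joint plunger above 0.0095 m and value of joint turntable between -0.12 and 0.12 rad), for 0.1 s.
2. the turntable is on its way clockwise, between the two holes, with the plunger in (value of joint turntable between 0.3 and 0.9 rad and value of joint plunger above 0.008 m), for 0.05 s.
At the end, for the whole second after the job is handed in: the turntable stands at the next hole clockwise (1.047 rad from the start, within 0.04), at rest, the plunger fully out (within 2 mm), the hub lies seated on the turntable, and the other things are within 30 mm of where they stood (value of joint turntable between 1.007 and 1.087 rad and value of joint plunger below 0.002 m and velocity of joint turntable between -0.02 and 0.02 rad/s and z of hub in the frame of base between 0.076 and 0.085 m and horizontal distance between hub and base below 0.006 m and angle between hub's own z axis and vertical below 0.06 rad and distance of each of bearing, socket, mug, flask, wrench, screwdriver, jar from where it was at the start of the episode below 0.03 m); the robot touches nothing.
It fails at once if the turntable is turned past the next hole (value of joint turntable above 1.25 rad).
It fails at once if the turntable is turned backwards out of its hole (value of joint turntable below -0.2 rad).
It fails at once if the hub is lifted or tipped off the turntable (not (z of hub in the frame of base between 0.076 and 0.085 m and horizontal distance between hub and base below 0.006 m and angle between hub's own z axis and vertical below 0.06 rad)).
It fails at once if a bystander is lifted or pushed about (distance of any of bearing, socket, mug, flask, wrench, screwdriver, jar from where it was at the start of the episode above 0.03 m).
It also fails if it takes over 45 s, if anything falls off the work surface, if the arm or the gripper's body presses on something with over 40 N, if the wrist force passes 120 N, or if a joint passes its speed limit or range.

## Robot

A 6-joint arm with a two-finger parallel gripper is mounted at the origin on the work surface. World frame = base frame: x ahead of the robot, y to its left, z up, the work surface at z = 0. Lengths are in mm, angles in rad, forces in N, time in s.
With the tool pointing down it reaches from about 300 to 775 mm from the base axis. Payload 14.6 kg.
Tool frame: the origin (TCP) lies between the finger pads; the fingertips stand 11 mm ahead of it and the grasp point (between the pads) lies 8 mm behind it; z points along the fingers, y is the direction in which the jaws open and shut (so a half turn about z gives the same grasp; the last joint's range is limited). The gripper opens to 94 mm and grips with 3 to 60 N. Pads are 16 mm wide; open, the fingers measure 119 mm over their backs; the gripper's body (75 mm by 177 mm) begins 78 mm behind the grasp point.
Start: joints at [1.054, 0.3, 1.521, -0, 1.321, -0.067], TCP at [239.128, 495.285, 216.446] pointing down, gripper open.
Joint ranges: [-3.03, 3.03], [-0.79, 2.21], [0.23, 2.52], [-1.04, 4.18], [0, 3.07], [-2.55, 2.55]. Speed limits (rad/s): [2.22, 2.22, 2.57, 3.14, 3.14, 3.14].

## Interface

Orientations are given as [roll, pitch, yaw] about the fixed x, y, z axes, in that order (R = Rz(yaw) Ry(pitch) Rx(roll)).
In Python, from cell import * gives the robot as it stands.
- The arm moves only by the tool arm_command, never from a script. Its argument "deltas" is a list of rows, each an object with "xyz": the shift along the world's x, y, z in m, a list of three; "turn": the turn, a rotation vector about the world's x, y, z in rad, a list of three. A call has 1 to 12 rows; each row shifts and turns the commanded pose from where the row before left it; what a row does not reach is not made up. A row lasts 1/8 s, in which the tool goes at most 62.5 mm and 10.7 degrees, less where a joint would pass 70% of its speed; a pose out of reach is approached as far as the arm can. A call with a gripper value outside its range is refused whole. "gripper" is the closure, from 0 (fully open) to 1 (shut), set as the call begins (left out, the last holds). The fingers move at their own pace and stop on an object; "force" is the grip in N (left out, the last holds). Time passes only in rows, so rows that do not move let the fingers close. It gives the time, the measured TCP pose, the force and the opening at its end, in the units of the state.
- read_state(): the state, without advancing time (a new reading comes with each control period).
- camera(name): name is "scene" or "top"; returns a dict with "color" (420x560x3 uint8, red, green, blue), "fx", "fy", "cx", "cy" (pixels), "k1" (the pictures are not rectified: a ray, as slopes to the right and down, at radius r is drawn at 1 + k1 r^2 times it, then the intrinsics apply), "rvec" (rotation vector, rad) and "tvec" (3), from world to camera coordinates, as OpenCV has them. Camera axes: x right, y down, z forward; pixel columns grow to the right and rows downward; lengths in mm; the calibration is good to about 2 mm. A picture is of the moment at which its call begins. There is no depth.
- sign_off(): hands the job in, once; it reports no verdict.
The state is a dict: "clock": time; "joints": joint angles; "qd": joint speeds; "effort": joint torques, N m; "eef_pos": TCP position; "eef_rot": TCP orientation; "wrist_force": force on the tool from outside, world axes, zero at the start; "moment": the same for the moment, N m; "finger_gap": finger opening in mm.
Only numpy, scipy, OpenCV 4.12 (cv2) and the standard library are available. Lean on these libraries where they do the work, as an engineer would, in place of code of your own. Each camera call takes 0.05 s, during which the arm holds its last target.

## Working session

There is one attempt and no reset: what is moved stays moved. The work goes in short steps, Python scripts to look and compute and a tool call to move; the robot and the scene stay as the last step left them, time stands still between calls to the robot, and variables do not carry over. Pictures are saved under pics/ and viewed, and the job is handed in when it is done.

Besides the shell and the picture viewer there is one more tool, called after "Emit:" as name([rows], argument=value, ...), one row to a line, values as JSON. arm_command: Moves the arm, as the interface text tells. Its arguments: {"type":"object","properties":{"deltas":{"type":"array","items":{"type":"object","properties":{"xyz":{"type":"array","items":{"type":"number"}},"turn":{"type":"array","items":{"type":"number"}}}}},"gripper":{"type":"number"},"force":{"type":"number"}},"required":["deltas"]}

```bash
mkdir -p pics; ls; python3 - <<'E'
from cell import *
import cv2
for n in("scene","top"):
    c=camera(n); cv2.imwrite(f"pics/{n}0.png",c["color"][:,:,::-1]); print({k:v for k,v in c.items() if k!="color"})
print(read_state())
E
```

```text
pics
{'fx': 425.6005398650285, 'fy': 425.6005398650285, 'cx': 280.17453138004373, 'cy': 208.4077912186919, 'k1': -0.0382165984606421, 'rvec': array([ 2.00262343,  1.44280724, -0.5708937 ]), 'tvec': array([-157.17189314, -338.5864912 , 1594.92692964])}
{'fx': 539.4277046340286, 'fy': 539.4277046340286, 'cx': 274.40025239719546, 'cy': 207.2666483443612, 'k1': 0.05067363922812564, 'rvec': array([ 2.09602467, -2.13269541,  0.20178216]), 'tvec': array([  -4.32538311,  580.0472947 , 1359.099648  ])}
{'clock': 0.1, 'joints': array([ 1.05439490e+00,  3.00416948e-01,  1.52149603e+00, -2.78193293e-06,
        1.32071383e+00, -6.65865992e-02]), 'qd': array([ 0.00013169,  0.00028315, -0.00165605,  0.00181527, -0.00116329,
        0.00023404]), 'effort': array([ 6.63605751e-04, -5.32648587e+01, -3.53281045e+01,  7.08840997e-02,
        2.34844390e-02, -2.77485282e-05]), 'eef_pos': array([239.02761832, 495.10099425, 215.95201053]), 'eef_rot': array([-3.14056061e+00, -6.61212589e-05,  2.69177848e+00]), 'wrist_force': array([ 0.26774284, -0.46389868,  0.3681251 ]), 'moment': array([ 0.0096762 , -0.04105454,  0.04714016]), 'finger_gap': 93.88483068972879}
```

View pics/scene0.png

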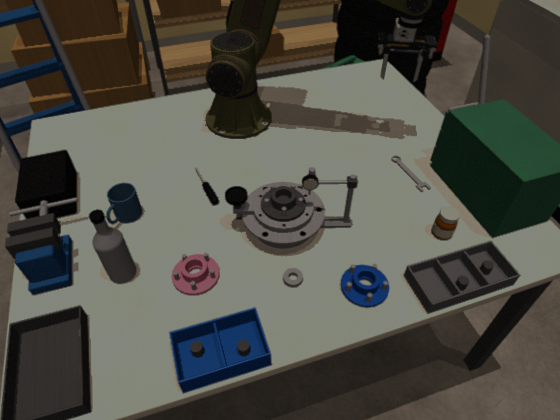

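View pics/top0.png

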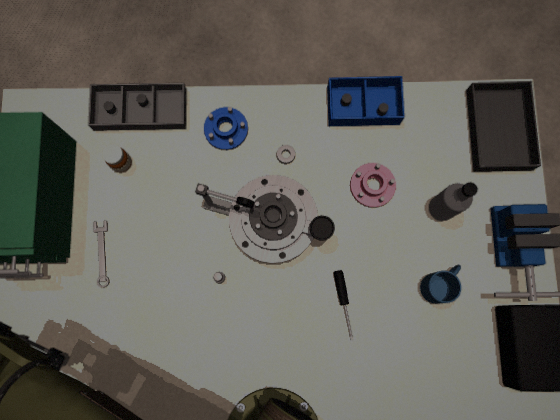

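The top view shows the fixture at about (274,219), the cup at (321,228) and the gauge post at (203,190). Clockwise takes the cup down the picture, towards the robot, and that way looks clear. Next I'll measure.

```bash
cat > h.py <<'E'
from cell import *
import cv2, numpy as np
def ray(c,u,v):
    K=np.array([[c["fx"],0,c["cx"]],[0,c["fy"],c["cy"]],[0,0,1]])
    p=cv2.undistortPoints(np.array([[[u,v]]],float),K,np.array([c["k1"],0,0,0,0.]))[0,0]
    R=cv2.Rodrigues(c["rvec"])[0]; o=-R.T@c["tvec"]; d=R.T@np.array([p[0],p[1],1]); return o,d
def onz(c,u,v,z):
    o,d=ray(c,u,v); return (o+d*(z-o[2])/d[2])
def proj(c,P):
    K=np.array([[c["fx"],0,c["cx"]],[0,c["fy"],c["cy"]],[0,0,1]])
    return cv2.projectPoints(np.array([P],float),c["rvec"],c["tvec"],K,np.array([c["k1"],0,0,0,0.]))[0][0,0]
E
python3 - <<'E'
from h import *
t=camera("top"); s=camera("scene")
for n,c,(x0,y0,x1,y1) in(("top",t,(190,160,350,280)),("scene",s,(200,160,360,250))):
    im=c["color"][y0:y1,x0:x1,::-1]
    cv2.imwrite(f"pics/{n}z.png",cv2.resize(im,None,fx=5,fy=5,interpolation=cv2.INTER_CUBIC))
    g=cv2.cvtColor(im,cv2.COLOR_BGR2GRAY); m=(g<45).astype(np.uint8)
    cs,_=cv2.findContours(m,cv2.RETR_EXTERNAL,cv2.CHAIN_APPROX_NONE)
    for k in cs:
        a=cv2.contourArea(k)
        if a>8:
            (ex,ey),ax,an=cv2.fitEllipse(k) if len(k)>4 else ((0,0),(0,0),0)
            u,v=ex+x0,ey+y0
            print(n,a,np.round([u,v,*ax],1),np.round(onz(c,u,v,60),1),np.round(onz(c,u,v,127),1))
E
```

```text
top 67.5 [338.5 275.    9.3  10.1] [ 400.2 -175.    60. ] [ 395.5 -167.6  127. ]
top 15.5 [281.9 254.8   4.3   5.1] [454.4 -31.8  60. ] [447.  -31.3 127. ]
top 17.5 [244.7 243.7   4.7   5.2] [484.6  64.1  60. ] [475.8  59.9 127. ]
top 452.5 [321.  228.   23.3  25.6] [ 522.3 -134.6   60. ] [ 511.6 -129.2  127. ]
top 42.5 [272.8 214.8  26.   26.7] [559.4  -9.9  60. ] [546.9 -10.5 127. ]
top 81.5 [272.7 213.7  16.4  16.6] [562.2  -9.7  60. ] [549.6 -10.3 127. ]
top 160.5 [244.4 205.5  16.8  18.8] [585.5  64.2  60. ] [571.8  60.  127. ]
top 69.0 [213.1 200.5   9.6  31.3] [600.5 146.3  60. ] [586.  138.2 127. ]
top 15.0 [300.2 191.8   4.2   5.2] [619.7 -83.2  60. ] [604.3 -80.2 127. ]
top 13.5 [264.  181.2   4.    4.8] [650.3  12.   60. ] [633.5  10.4 127. ]
scene 121.0 [278.1 305.1  98.1 119.1] [ 834.1 -118.2   60. ] [ 871.6 -130.4  127. ]
scene 11.0 [265.  233.6   3.4   4.7] [618.7 -83.7  60. ] [672.8 -98.5 127. ]
scene 12.5 [302.3 233.2   3.8   4.8] [648.7  10.8  60. ] [700.4 -11.3 127. ]
scene 58.5 [283.4 201.3  58.2  66.2] [520.9   1.4  60. ] [582.5 -20.  127. ]
scene 49.0 [244.6 215.4   8.1  25.7] [ 538.3 -117.9   60. ] [ 598.5 -130.1  127. ]
scene 13.5 [318.3 209.    3.9   5.2] [580.   84.6  60. ] [637.   56.8 127. ]
scene 386.5 [283.9 207.9  22.6  40.9] [545.7  -5.7  60. ] [605.4 -26.5 127. ]
scene 107.0 [282.9 193.5   9.7  17.7] [490.2  10.2  60. ] [554.1 -11.9 127. ]
scene 355.0 [236.3 197.1  20.2  23.3] [ 461.9 -121.9   60. ] [ 528.  -133.8  127. ]
scene 139.5 [210.3 193.7   6.9  27.7] [ 424.7 -190.1   60. ] [ 493.7 -196.7  127. ]
scene 143.5 [340.7 199.4  22.3  48.1] [565.2 159.5  60. ] [623.4 125.9 127. ]
scene 57.0 [309.7 185.8  15.7  23.8] [484.8  95.7  60. ] [549.1  67.  127. ]
```

View pics/topz.png

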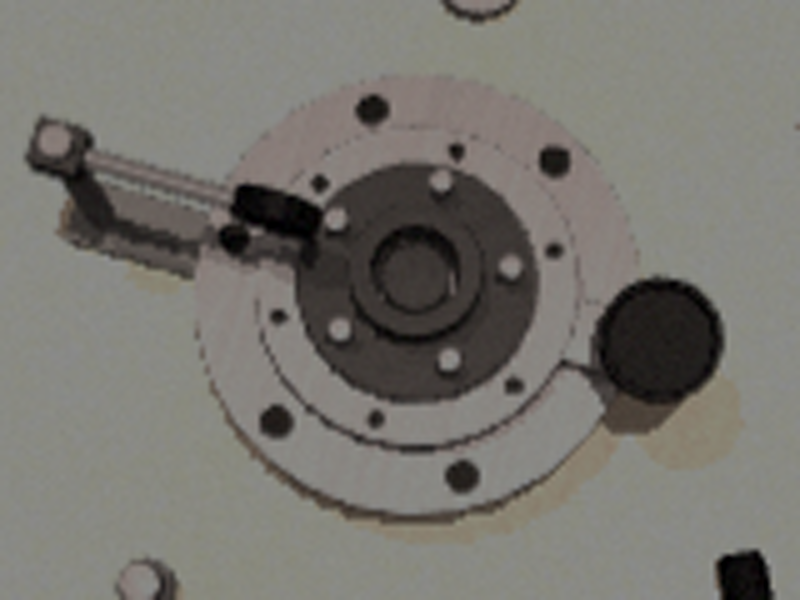

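View pics/scenez.png

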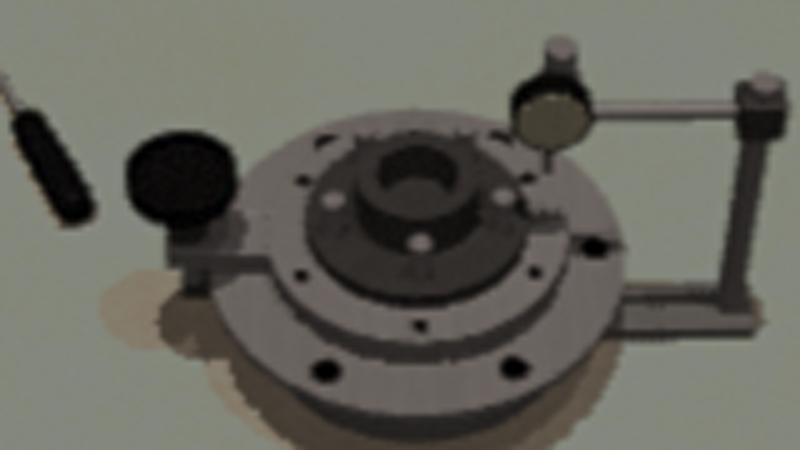

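Opposite holes are 200.7 and 199.9 apart, which fits the given 200. That puts the centre at (552.2, -9.7), with holes at 12.6° + 60k. The cup is at 252.6°, about (514, -131), and the top image agrees to within 3 mm. It ends at 192.6°, about (428, -37).

Emit:
arm_command([
  {"xyz": [0, 0, 0.05]},
  {"xyz": [0.01, -0.02, 0.03]},
  {"xyz": [0.02, -0.05, 0]},
  {"xyz": [0.02, -0.05, 0]},
  {"xyz": [0.022, -0.05, 0]},
  {"xyz": [0.022, -0.05, 0]},
  {"xyz": [0.022, -0.05, 0]},
  {"xyz": [0.022, -0.05, 0]},
  {"xyz": [0.022, -0.05, 0]},
  {"xyz": [0.022, -0.05, 0]},
  {"xyz": [0.022, -0.05, 0]},
  {"xyz": [0.022, -0.05, 0]},
], gripper=1.0, force=20)

```text
validation failed for argument at $.de...
```

Emit:
arm_command([
  {"xyz": [0, 0, 0.05], "turn": [0, 0, 0]},
  {"xyz": [0.01, -0.02, 0.03], "turn": [0, 0, 0]},
  {"xyz": [0.02, -0.05, 0], "turn": [0, 0, 0]},
  {"xyz": [0.02, -0.05, 0], "turn": [0, 0, 0]},
  {"xyz": [0.022, -0.05, 0], "turn": [0, 0, 0]},
  {"xyz": [0.022, -0.05, 0], "turn": [0, 0, 0]},
  {"xyz": [0.022, -0.05, 0], "turn": [0, 0, 0]},
  {"xyz": [0.022, -0.05, 0], "turn": [0, 0, 0]},
  {"xyz": [0.022, -0.05, 0], "turn": [0, 0, 0]},
  {"xyz": [0.022, -0.05, 0], "turn": [0, 0, 0]},
  {"xyz": [0.022, -0.05, 0], "turn": [0, 0, 0]},
  {"xyz": [0.022, -0.05, 0], "turn": [0, 0, 0]},
], gripper=1.0, force=20)

```text
clock: 1.7
eef_pos: [465.5, -26.5, 296.5]
eef_rot: [3.141, 0.0, 2.692]
wrist_force: [1.3, 0.6, 0.4]
finger_gap: 0.4
```

Emit:
arm_command([
  {"xyz": [0.024, -0.052, 0], "turn": [0, 0, 0]},
  {"xyz": [0.025, -0.052, 0], "turn": [0, 0, 0]},
  {"xyz": [0, 0, -0.05], "turn": [0, 0, 0]},
  {"xyz": [0, 0, -0.05], "turn": [0, 0, 0]},
  {"xyz": [0, 0, -0.04], "turn": [0, 0, 0]},
  {"xyz": [0, 0, 0], "turn": [0, 0, 0]},
])

```text
clock: 2.45
eef_pos: [512.9, -128.4, 154.3]
eef_rot: [-3.141, -0.005, 2.692]
wrist_force: [-0.1, 0.4, 0.6]
finger_gap: 0.9
```

```bash
cat > look.py <<'E'
from h import *
import sys
k=sys.argv[1]
r=[]
for n,(x0,y0,x1,y1) in(("top",(190,160,350,280)),("scene",(200,140,360,260))):
    c=camera(n)
    r.append(cv2.resize(c["color"][y0:y1,x0:x1,::-1],(400,300) if 0 else None,fx=4,fy=4,interpolation=cv2.INTER_CUBIC))
for n,i in zip("ts",r): cv2.imwrite(f"pics/{n}{k}.png",i)
s=read_state(); print(s["clock"],s["eef_pos"],s["wrist_force"])
E
python3 look.py 1
```

```text
2.55 [ 514.65221258 -128.85090502  157.87069724] [0.48726776 0.3082229  0.21040984]
```

View pics/s1.png

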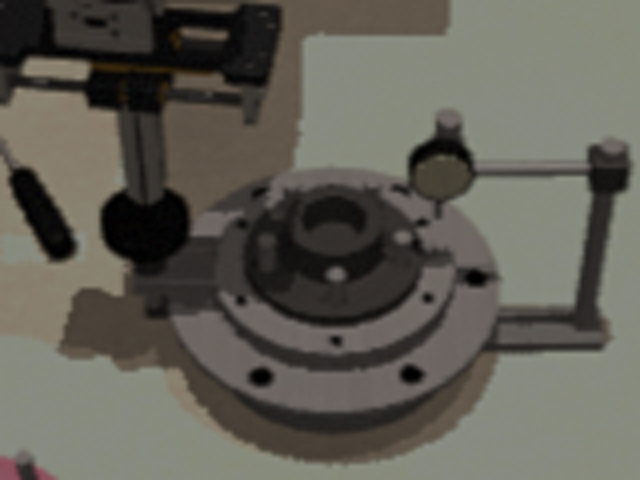

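View pics/t1.png

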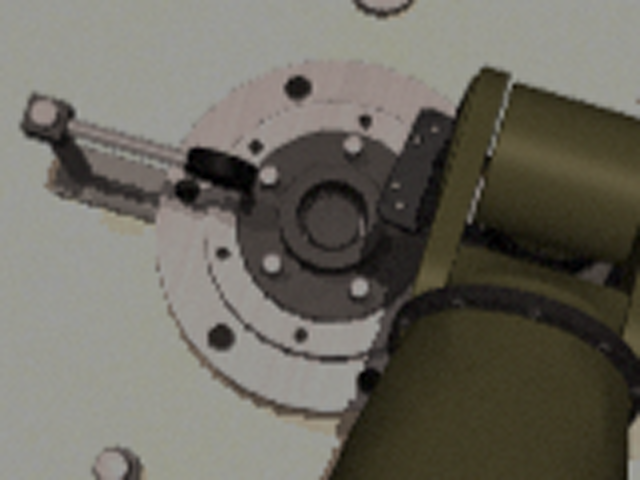

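The scene view shows the closed tip above the cup. I'll shift 2 mm in y and go down in stages.

Emit:
arm_command([
  {"xyz": [0, -0.002, -0.015], "turn": [0, 0, 0]},
  {"xyz": [0, 0, -0.008], "turn": [0, 0, 0]},
  {"xyz": [0, 0, 0], "turn": [0, 0, 0]},
  {"xyz": [0, 0, 0], "turn": [0, 0, 0]},
])

```text
clock: 3.05
eef_pos: [514.3, -130.7, 133.8]
eef_rot: [3.142, 0.0, 2.692]
wrist_force: [-0.5, -0.4, -0.6]
finger_gap: 0.1
```

Emit:
arm_command([
  {"xyz": [0, 0, -0.003], "turn": [0, 0, 0]},
  {"xyz": [0, 0, -0.003], "turn": [0, 0, 0]},
  {"xyz": [0, 0, -0.002], "turn": [0, 0, 0]},
  {"xyz": [0, 0, 0], "turn": [0, 0, 0]},
])

```text
clock: 3.55
eef_pos: [514.3, -130.8, 125.6]
eef_rot: [3.142, 0.0, 2.692]
wrist_force: [-0.6, -0.3, 5.1]
finger_gap: 0.6
```

```bash
python3 look.py 2
```

```text
3.65 [ 514.28280647 -130.78031974  125.68222681] [0.18753882 0.26613243 5.35651294]
```

View pics/s2.png

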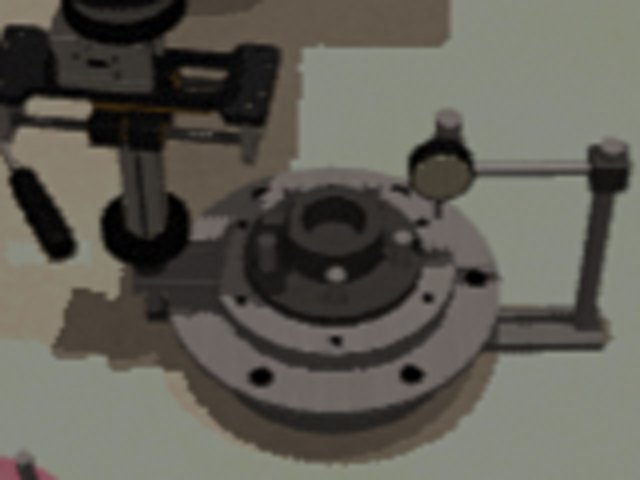

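The tip is in the cup. 5.2 N at 3.4 mm of travel agrees with the spring, so I'll press to about 12 mm.

Emit:
arm_command([
  {"xyz": [0, 0, -0.004], "turn": [0, 0, 0]},
  {"xyz": [0, 0, -0.004], "turn": [0, 0, 0]},
  {"xyz": [0, 0, -0.001], "turn": [0, 0, 0]},
  {"xyz": [0, 0, 0], "turn": [0, 0, 0]},
  {"xyz": [0, 0, 0], "turn": [0, 0, 0]},
])

```text
clock: 4.28
eef_pos: [514.4, -130.8, 117.0]
eef_rot: [3.141, 0.001, 2.692]
wrist_force: [-2.1, -0.2, 6.9]
finger_gap: 0.5
```

```bash
python3 - <<'E'
import numpy as np
C=np.array([552.2,-9.7])
p=None
for d in np.arange(0,1.3,.08):
    a=np.radians(252.6)-d
    q=C+127*np.array([np.cos(a),np.sin(a)])
    print(round(d,2),q.round(1), None if p is None else (q-p).round(1)); p=q
E
```

```text
0.0 [ 514.2 -130.9] None
0.08 [ 504.7 -127.5] [-9.6  3.4]
0.16 [ 495.4 -123.3] [-9.3  4.2]
0.24 [ 486.5 -118.4] [-8.9  4.9]
0.32 [ 478.  -112.8] [-8.5  5.6]
0.4 [ 470.  -106.5] [-8.   6.3]
0.48 [462.6 -99.7] [-7.5  6.9]
0.56 [455.6 -92.2] [-6.9  7.5]
0.64 [449.4 -84.2] [-6.3  8. ]
0.72 [443.7 -75.8] [-5.6  8.5]
0.8 [438.8 -66.9] [-4.9  8.9]
0.88 [434.6 -57.6] [-4.2  9.2]
0.96 [431.1 -48.1] [-3.5  9.6]
1.04 [428.5 -38.3] [-2.7  9.8]
1.12 [426.6 -28.3] [-1.9 10. ]
1.2 [425.5 -18.2] [-1.1 10.1]
1.28 [425.2  -8.1] [-0.3 10.2]
```

Emit:
arm_command([
  {"xyz": [-0.0048, 0.0017, -0.0006], "turn": [0, 0, 0]},
  {"xyz": [-0.0048, 0.0017, 0], "turn": [0, 0, 0]},
  {"xyz": [-0.0047, 0.0021, 0], "turn": [0, 0, 0]},
  {"xyz": [-0.0046, 0.0021, 0], "turn": [0, 0, 0]},
  {"xyz": [-0.0045, 0.0024, 0], "turn": [0, 0, 0]},
  {"xyz": [-0.0044, 0.0025, 0], "turn": [0, 0, 0]},
  {"xyz": [-0.0043, 0.0028, 0], "turn": [0, 0, 0]},
  {"xyz": [-0.0042, 0.0028, 0], "turn": [0, 0, 0]},
  {"xyz": [-0.004, 0.0031, 0], "turn": [0, 0, 0]},
  {"xyz": [-0.004, 0.0032, 0], "turn": [0, 0, 0]},
  {"xyz": [0, 0, 0], "turn": [0, 0, 0]},
])

```text
clock: 5.65
eef_pos: [470.1, -106.2, 116.4]
eef_rot: [3.141, 0.001, 2.692]
wrist_force: [0.0, 1.4, 8.8]
finger_gap: 0.3
```

```bash
python3 look.py 3
```

```text
5.75 [ 470.14278524 -106.30120363  116.37917904] [-0.90545367  0.68977042  8.04075597]
```

View pics/s3.png

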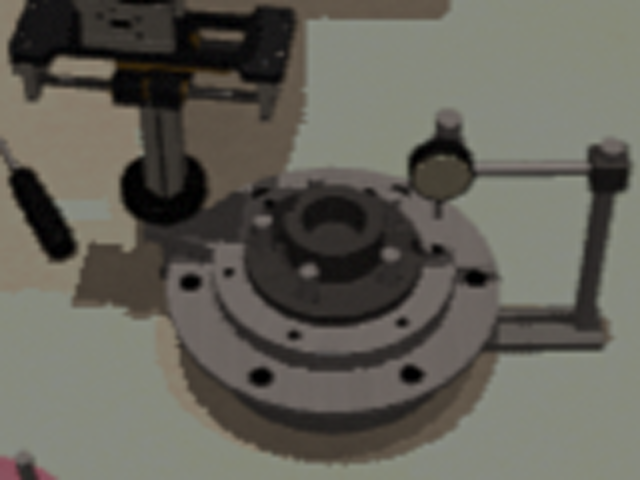

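View pics/t3.png

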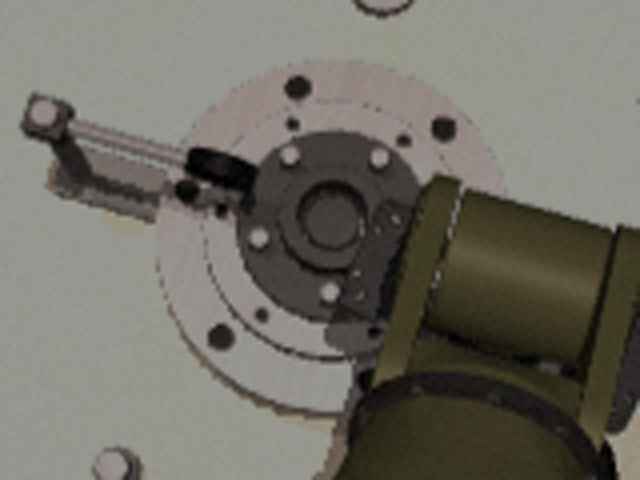

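The turntable has left its hole and is about 0.35–0.4 rad round. I'll raise the tip off the cup floor but keep it below the rim, then push on the cup wall.

Emit:
arm_command([
  {"xyz": [0, 0, 0.0066], "turn": [0, 0, 0]},
  {"xyz": [-0.0038, 0.0034, 0], "turn": [0, 0, 0]},
  {"xyz": [-0.0037, 0.0035, 0], "turn": [0, 0, 0]},
  {"xyz": [-0.0035, 0.0037, 0], "turn": [0, 0, 0]},
  {"xyz": [-0.0034, 0.0038, 0], "turn": [0, 0, 0]},
  {"xyz": [-0.0032, 0.004, 0], "turn": [0, 0, 0]},
  {"xyz": [-0.0031, 0.004, 0], "turn": [0, 0, 0]},
  {"xyz": [-0.0028, 0.0042, 0], "turn": [0, 0, 0]},
  {"xyz": [-0.0028, 0.0043, 0], "turn": [0, 0, 0]},
  {"xyz": [-0.0025, 0.0044, 0], "turn": [0, 0, 0]},
  {"xyz": [-0.0024, 0.0045, 0], "turn": [0, 0, 0]},
  {"xyz": [0, 0, 0], "turn": [0, 0, 0]},
])

```text
clock: 7.25
eef_pos: [438.0, -66.0, 122.2]
eef_rot: [-3.141, -0.002, 2.692]
wrist_force: [0.4, -1.1, 0.9]
finger_gap: 0.4
```

```bash
python3 look.py 4
```

```text
7.35 [438.10183451 -66.29205055 122.09242036] [ 0.91373445 -0.30124256  0.8895373 ]
```

View pics/s4.png

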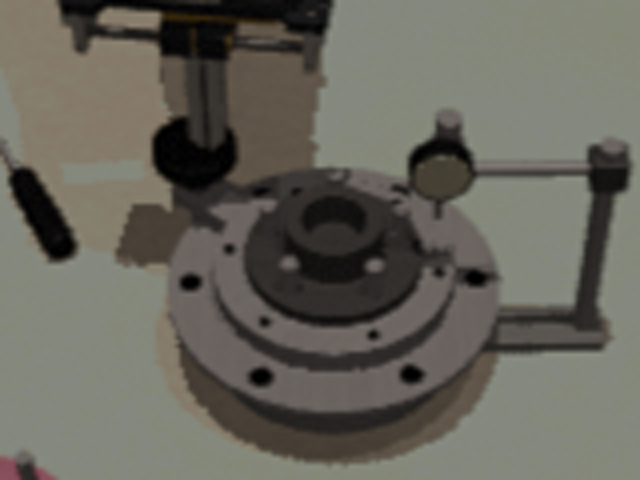

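The tip now pushes on the leading wall of the cup and the turntable is following. I'll continue to tip angle 1.04, then take small steps.

Emit:
arm_command([
  {"xyz": [-0.0022, 0.0046, 0], "turn": [0, 0, 0]},
  {"xyz": [-0.002, 0.0047, 0], "turn": [0, 0, 0]},
  {"xyz": [-0.0018, 0.0047, 0], "turn": [0, 0, 0]},
  {"xyz": [-0.0017, 0.0048, 0], "turn": [0, 0, 0]},
  {"xyz": [-0.0014, 0.0049, 0], "turn": [0, 0, 0]},
  {"xyz": [-0.0013, 0.0049, 0], "turn": [0, 0, 0]},
  {"xyz": [0, 0, 0], "turn": [0, 0, 0]},
])

```text
clock: 8.22
eef_pos: [427.7, -37.3, 122.2]
eef_rot: [3.142, -0.001, 2.692]
wrist_force: [0.7, -0.3, 0.9]
finger_gap: 0.4
```

Emit:
arm_command([
  {"xyz": [-0.0006, 0.0025, 0], "turn": [0, 0, 0]},
  {"xyz": [-0.0005, 0.0025, 0], "turn": [0, 0, 0]},
  {"xyz": [0, 0, 0], "turn": [0, 0, 0]},
])

```text
clock: 8.6
eef_pos: [426.9, -32.6, 122.3]
eef_rot: [3.141, -0.001, 2.692]
wrist_force: [-0.2, 0.2, 0.5]
finger_gap: 0.2
```

```bash
python3 look.py 5
```

```text
8.7 [426.87414579 -32.7086018  122.26579905] [-0.35589264  0.30619357  0.2852904 ]
```

View pics/s5.png

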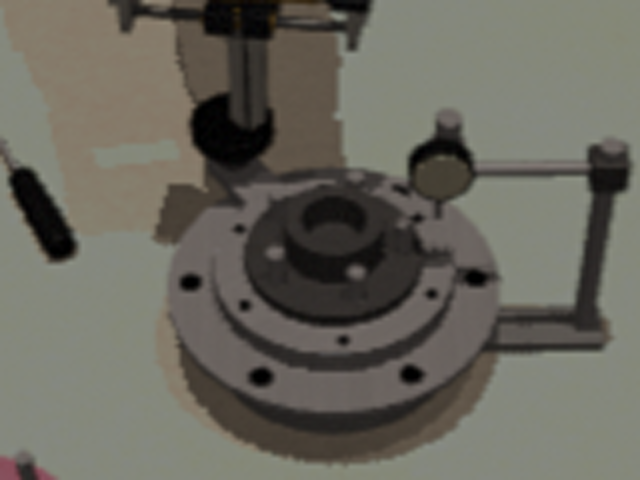

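Emit:
arm_command([
  {"xyz": [-0.0003, 0.0013, 0], "turn": [0, 0, 0]},
  {"xyz": [-0.0003, 0.0013, 0], "turn": [0, 0, 0]},
  {"xyz": [-0.0002, 0.0013, 0], "turn": [0, 0, 0]},
  {"xyz": [0, 0, 0], "turn": [0, 0, 0]},
])

```text
clock: 9.2
eef_pos: [426.4, -28.8, 122.7]
eef_rot: [3.141, 0.0, 2.692]
wrist_force: [-1.2, 0.3, 6.5]
finger_gap: 0.3
```

Emit:
arm_command([
  {"xyz": [-0.0002, 0.0013, 0], "turn": [0, 0, 0]},
  {"xyz": [-0.0002, 0.0013, 0], "turn": [0, 0, 0]},
  {"xyz": [0, 0, 0], "turn": [0, 0, 0]},
])

```text
clock: 9.57
eef_pos: [426.1, -26.3, 122.8]
eef_rot: [3.141, 0.001, 2.692]
wrist_force: [-0.4, 0.3, 6.6]
finger_gap: 0.3
```

Emit:
arm_command([
  {"xyz": [-0.0002, 0.0013, 0], "turn": [0, 0, 0]},
  {"xyz": [-0.0001, 0.0013, 0], "turn": [0, 0, 0]},
  {"xyz": [0, 0, 0], "turn": [0, 0, 0]},
])

```text
clock: 9.95
eef_pos: [425.9, -23.7, 122.8]
eef_rot: [3.141, 0.001, 2.692]
wrist_force: [0.6, 1.0, 5.5]
finger_gap: 0.4
```

```bash
python3 look.py 6
```

```text
10.05 [425.94335591 -23.69973575 122.84520794] [ 1.0642823  -0.95333954  5.5074298 ]
```

View pics/s6.png

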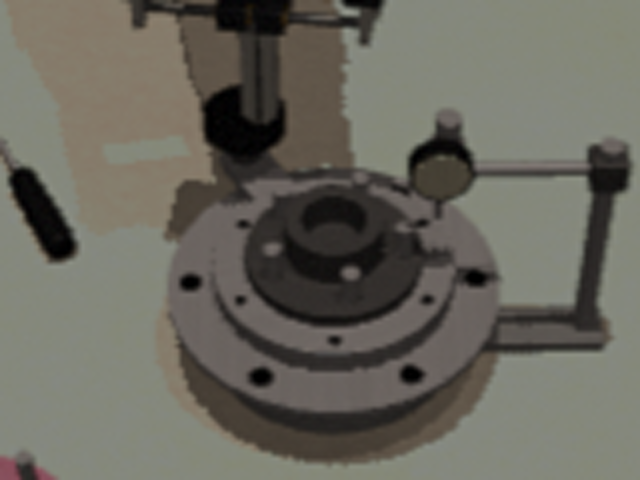

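The vertical force jumped to 6.5 N, so the plunger has sprung up against the tip and the pin is in the hole. I'll lift straight up, then move aside so the top view is clear.

Emit:
arm_command([
  {"xyz": [0, -0.002, 0.004], "turn": [0, 0, 0]},
  {"xyz": [0, 0, 0.008], "turn": [0, 0, 0]},
  {"xyz": [0, 0, 0.03], "turn": [0, 0, 0]},
  {"xyz": [0, 0, 0.05], "turn": [0, 0, 0]},
  {"xyz": [0, 0, 0.05], "turn": [0, 0, 0]},
  {"xyz": [-0.01, 0.05, 0.03], "turn": [0, 0, 0]},
  {"xyz": [-0.02, 0.055, 0], "turn": [0, 0, 0]},
  {"xyz": [-0.02, 0.055, 0], "turn": [0, 0, 0]},
  {"xyz": [-0.02, 0.055, 0], "turn": [0, 0, 0]},
  {"xyz": [-0.02, 0.055, 0], "turn": [0, 0, 0]},
  {"xyz": [0, 0.055, 0], "turn": [0, 0, 0]},
  {"xyz": [0, 0, 0], "turn": [0, 0, 0]},
])

```text
clock: 11.55
eef_pos: [334.6, 301.3, 294.0]
eef_rot: [-3.14, -0.001, 2.696]
wrist_force: [0.9, 0.0, -0.7]
finger_gap: 0.6
```

```bash
python3 look.py 7; python3 - <<'E'
from h import *
c=camera("top"); s=camera("scene")
cv2.imwrite("pics/full7.png",c["color"][:,:,::-1])
g=cv2.cvtColor(c["color"],cv2.COLOR_RGB2GRAY); m=(g<45).astype(np.uint8)
cs,_=cv2.findContours(m,cv2.RETR_EXTERNAL,cv2.CHAIN_APPROX_NONE)
for k in cs:
    a=cv2.contourArea(k)
    if a>8 and len(k)>5:
        e,ax,_=cv2.fitEllipse(k)
        if 190<e[0]<350 and 160<e[1]<290: print(a,np.round(e,1),np.round(ax,1),onz(c,*e,60)[:2].round(1),onz(c,*e,127)[:2].round(1))
for z in (117,127): print(z,proj(s,[428.3,-37.4,z]),proj(c,[428.3,-37.4,z]))
E
```

```text
11.65 [335.2889392  298.89281712 294.22995858] [-0.20996277  0.75726967 -0.54398053]
275.0 [340.7 287.1] [ 9.3 42.8] [ 369.6 -179.3] [ 366.4 -171.7]
447.0 [284.6 262.9] [23.5 24.4] [433.2 -38.2] [426.9 -37.4]
16.5 [244.8 243.7] [4.5 5.2] [484.7  63.8] [475.8  59.7]
15.0 [309.8 228. ] [4.2 5. ] [ 522.7 -105.5] [ 512.1 -101.5]
39.5 [272.7 214.2] [26.9 27.3] [561.1  -9.7] [548.6 -10.3]
71.0 [272.7 213.6] [16.4 16.6] [562.5  -9.8] [550.  -10.3]
160.5 [245.1 205.3] [15.  21.2] [586.2  62.4] [572.4  58.3]
63.5 [213.8 200.8] [ 9.2 32.4] [599.6 144.5] [585.3 136.5]
14.0 [300.1 191.8] [4.4 4.7] [619.8 -82.7] [604.4 -79.8]
22.0 [349.9 206.9] [30.4 43.5] [ 576.7 -211.8] [ 563.5 -202.6]
13.5 [264.  181.2] [4.  4.8] [650.3  12. ] [633.5  10.4]
117 [260.44217496 168.67487188] [284.55270339 262.74427523]
127 [260.32873235 166.0412283 ] [284.59209405 262.35392761]
```

View pics/t7.png

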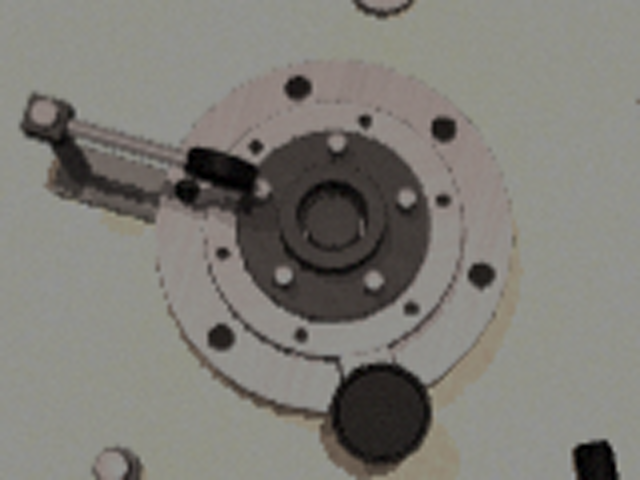

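View pics/s7.png

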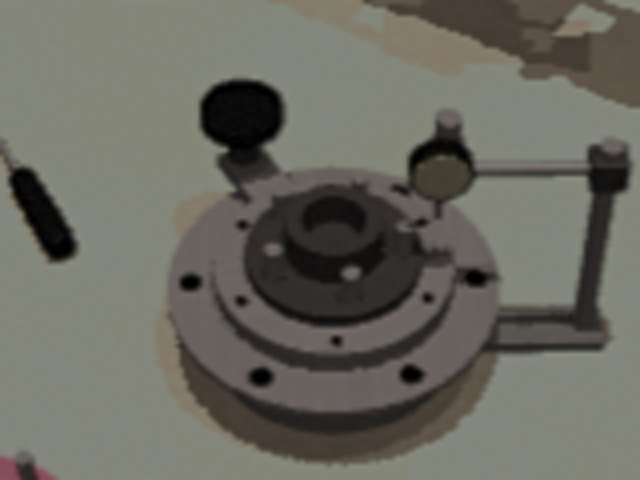

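View pics/full7.png

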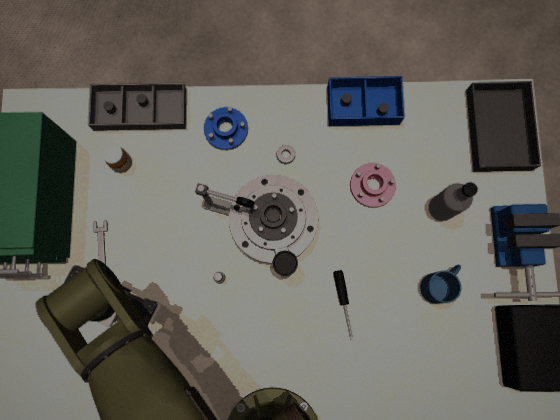

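```bash
python3 - <<'E'
from h import *
c=camera("scene")
im0=cv2.imread("pics/scene0.png")
for im,P in((im0,(514.2,-130.9)),(c["color"][:,:,::-1],(428.3,-37.4))):
    q=proj(c,[*P,127]).round().astype(int); x0,y0=q-[22,18]
    g=cv2.cvtColor(np.ascontiguousarray(im[y0:y0+36,x0:x0+44]),cv2.COLOR_BGR2GRAY)
    m=(g<45).astype(np.uint8); n,l,st,_=cv2.connectedComponentsWithStats(m); i=1+st[1:,4].argmax()
    for z in(118,127): print(z,proj(c,[*P,z]).round(2))
    print("top row",st[i,1]+y0,"x",st[i,0]+x0,st[i,0]+x0+st[i,2]-1,"rim top row minus proj127",st[i,1]+y0-proj(c,[*P,127])[1])
d=proj(c,[428.3,-37.4,127])-proj(c,[428.3,-37.4,117]);print("10mm =",d)
E
```

```text
118 [236.32 195.77]
127 [236.07 193.39]
top row 187 x 225 246 rim top row minus proj127 -6.390589034115351
118 [260.43 168.41]
127 [260.33 166.04]
top row 160 x 250 269 rim top row minus proj127 -6.041228300667456
10mm = [-0.11344262 -2.63364358]
```

```bash
python3 -c "
from cell import *
print(sign_off())"
```

```text
the job is handed in; nothing more can be done
None
```

The turntable is locked at the next hole clockwise and the job is handed in. I pressed the cup in about 12 mm with the closed fingertips and turned the table out of its hole. Then I eased off the cup floor and pushed on the cup wall until the plunger sprang up, and lifted the hand clear, about 12 s in all.

**Last checks:**
- **Turntable:** from the top view the cup is at (426.9, -37.4) against (428.3, -37.4) expected at the next hole, within the 2 mm calibration. The starting hole is now open.
- **Plunger:** the cup's rim is at the same height as at the start, to within about 1.5 mm (0.35 of a pixel). That is within the 2 mm limit, but the picture can't show it much finer.
- **Hub and other things:** the hub looks seated, and the other things look unmoved in the pictures. The arm hid part of the wrench in the last view.
- **Hand:** it was clear, with no force on it beyond sensor noise.

No check failed or disagreed.

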